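Mount the specimen holder on the rotary scratch tester

TASK

Pick up the specimen holder with its blue painted panel by the black nut and mount it on the scratch tester: lower it over the drive shaft, feel for the drive pin by turning it lightly until it drops over the pin and sits fully home, flat on the drive head, and let go. Then take the stylus beam by its finger bar, swing it over from its parked position and set it down gently so that the stylus rests on the panel. Do not press hard on anything or let the holder or the beam drop, and leave the wash bottle, the paint tin and the jar where they are.

Things in the scene. Friction and masses are not known exactly. Their poses are not given: they have to be found in the camera images.
- holder: Loose specimen holder, 0.3 to 0.5 kg, flat on the bench at any yaw: aluminium disc 116 mm across, 10 mm thick; on it a blue painted panel 100 x 100 x 2 mm, one edge bare; a steel clamp collar 44 mm across, 12 mm high; and a black knurled nut on top, the grip. Height 56 mm. Origin: centre of the flat underside; z up its axis, x and y square to the panel's sides
- nut (a point): Point on the holder's axis 42 mm above its underside, in the black nut. The nut is round, 30 mm across, 32 mm high (24 to 56 mm above the underside)
- socket (a point): Mouth of one of four sockets in the holder's underside, 9.5 mm across, 10 mm deep, 32 mm from its axis: one under the middle of each side of the panel (+x, -x, +y, -y; this is the +x one). Any of them takes the drive pin, with 1.25 mm play all round. In the centre is a blind bore for the shaft, 18 mm across, 24 mm deep
- tester: Rotary scratch tester, fixed: white housing 260 x 290 mm, deck 80 mm high, grey control ledge on its front (-x), steel drive head with shaft and pin on the deck, stylus beam on an aluminium bracket at its +y side. Origin: at bench level under the shaft's axis; x points from front to back, z up
- seat (a point): Centre of the dark steel drive head's flat face, 84 mm across, 100 mm above the bench, on the shaft's axis; axes as the tester's. The holder is home when its underside lies flat on this face; if it rests on top of the drive pin it is 8 mm too high
- shaft_top (a point): Top of the steel shaft, 16 mm across, 22 mm high above the face, its top 7 mm tapering to 8 mm across. The brass drive pin, 7 mm across, 8 mm high, round-topped, stands on the face 32 mm from the axis. The head does not turn (motor off) but its angle is random: the pin's bearing is not measured; find it by feel, or see it while the head is bare
- beam (a joint): Stylus beam's angle, rad: 0 with the stylus on the panel of a holder that is home, growing as it is raised. Parked it leans back past upright (1.66 to 1.84); stops at -0.06 and 1.92. It swings easily (0.22 kg): past upright it stays back, below about 1.3 it falls if let go, and at rest it weighs about 1 N on the panel
- pivot (a point): The beam's pivot: its axis runs along the tester's x axis. In the seat's frame it lies at x = 32 mm, y = +115 mm, 47 mm above the face; axes as the tester's. The lowered beam reaches from here towards the tester's -y
- finger_bar (a point): Middle of the black finger bar at the beam's free end: a round bar 10 mm thick, 50 mm long, parallel to the pivot's axis, 160 mm from it, standing out from the beam to +x. Pinch it across from above; it turns in the fingers. With the beam down it lies in the seat's frame at x = 60 mm, y = -45 mm, 47 mm above the face, 35 mm above the panel
- stylus_tip (a point): Ball tip, 6 mm, of the stylus under the beam, 115 mm from the pivot; the point is its lowest with the beam down, then 32 mm from the shaft's axis in the tester's +x
- wash_bottle: White wash bottle, 68 mm across, about 200 mm high with its blue spout; a bystander. Origin: centre of its underside
- paint_tin: Round steel paint tin with a paper label, 90 mm across, 116 mm high; a bystander. Origin: centre of its underside
- pigment_jar: Small jar with a white lid, 60 mm across, 75 mm high; a bystander. Origin: centre of its underside

How it is judged:
By the outcome, as a careful person would: the job done as asked, in the order asked, and still so for the second after the job is handed in, with the robot touching nothing.
It also fails if it takes over 61 s, if anything falls off the work surface, if the arm or the gripper's body presses on something with over 40 N, if the wrist force passes 120 N, or if a joint passes its speed limit or range.

ROBOT

A 6-joint arm with a two-finger parallel gripper is mounted at the origin on the work surface. World frame = base frame: x ahead of the robot, y to its left, z up, the work surface at z = 0. Lengths are in m, angles in rad, forces in N, time in s.
With the tool pointing down it reaches from about 0.425 to 1.125 m from the base axis. Payload 14.9 kg.
Tool frame: the origin (TCP) lies between the finger pads; the fingertips stand 8 mm ahead of it and the grasp point (between the pads) lies 11 mm behind it (robot.tip_reach is the distance from the TCP to the fingertips, in m); z points along the fingers, y is the line along which they close (so a half turn about z gives the same grasp; the last joint's range is limited). The gripper opens to 91 mm and grips with 3 to 60 N. Pads are 32 mm wide; open, the fingers measure 118 mm over their backs; the gripper's body (76 mm by 178 mm) begins 60 mm behind the grasp point.
Start: joints at [-1.227, 0.379, 1.734, -0, 1.028, -0.033], TCP at [0.258, -0.651, 0.222] pointing down, gripper open.
Joint ranges: [-2.77, 2.77], [-0.74, 2.19], [0, 2.66], [-1.06, 4.2], [0.31, 2.87], [-3.08, 3.08]. Speed limits (rad/s): [1.89, 1.89, 2.39, 3.14, 3.14, 3.14].

INTERFACE

Orientations are given as a 3x3 rotation matrix whose columns are the frame's x, y, z axes.
In Python, from station import get_obs, snapshot, robot gives the robot as it stands.
- The arm moves only by the tool drive_tool, never from a script. Its argument "series" is a list of rows, each an object of numbers: "claw": the closure, from -1 (fully open) to 1 (shut), so that 0 is half open; "tx", "ty", "tz": the shift along the tool's x, y, z in mm; "spin": the turn about the tool's z in degrees. A call has 1 to 10 rows; each row shifts and turns the commanded pose from where the row before left it, along the tool's axes as they then stand; what a row does not reach is not made up. A row lasts 1/8 s, in which the tool goes at most 62.5 mm and 10.7 degrees, less where a joint would pass 70% of its speed; a pose out of reach is approached as far as the arm can. A call is refused whole if a number of a shift passes 62.5 or a number of a turn 10.7, either way. A call with a gripper value outside its range is refused whole. The fingers move at their own pace and stop on an object; the grip force is fixed at half the most. Time passes only in rows, so rows that do not move let the fingers close. It gives the time, the measured TCP pose, the force, the opening and the grip force at its end, in the units of the state.
- get_obs(): the state, without advancing time (a new reading comes with each control period).
- snapshot(name): name is "side" or "top"; returns a dict with "pixels" (384x512x3 uint8, red, green, blue), "z_map" (384x512 float32, m along the optical axis (not along the pixel's ray), 0 where there is no reading), "camera_matrix" (3x3 intrinsics, pixels), "R" (3x3) and "t" (3): a world point X has camera coordinates R X + t. Camera axes: x right, y down, z forward; pixel columns grow to the right and rows downward; lengths in m; the calibration is good to about 2 mm. A picture is of the moment at which its call begins.
- robot.finish_job(): hands the job in; it is judged then, once.
The state is a dict: "clock": time; "qpos": joint angles; "joint_velocities": joint speeds; "joint_torque": joint torques, N m; "tcp_pos": TCP position; "tool_rot": TCP orientation; "ft_force": force on the tool from outside, world axes, zero at the start; "wrist_torque": the same for the moment, N m; "grip_width": finger opening in m; "grasp_force": force on a finger pad.
Only numpy, scipy, OpenCV 4.12 (cv2) and the standard library are available. Lean on these libraries where they do the work, as an engineer would, in place of code of your own. Each camera call takes 0.05 s, during which the arm holds its last target. There are 200 camera calls.

## Working session

There is one attempt and no reset: what is moved stays moved. The work goes in short steps, Python scripts to look and compute and a tool call to move; the robot and the scene stay as the last step left them, time stands still between calls to the robot, and variables do not carry over. Pictures are saved under pics/ and viewed, at most 10 in all, crops included, and the job is handed in when it is done.

Besides the shell and the picture viewer there is one more tool, called after "Emit:" by a JSON object that holds its "fn" and its "kwargs". drive_tool: Moves the arm, as the interface text tells. Its arguments: {"type":"object","properties":{"series":{"type":"array"}},"required":["series"]}

```bash
mkdir -p pics; ls
python3 - <<'E'
from station import get_obs, snapshot, robot
import cv2,numpy as np
o=get_obs();print({k:np.round(v,3).tolist() for k,v in o.items()})
for n in("side","top"):
    s=snapshot(n);cv2.imwrite(f"pics/{n}0.png",s["pixels"][:,:,::-1]);np.savez(f"pics/{n}0.npz",**s)
    print(n,s["R"].round(3).tolist(),(-s["R"].T@s["t"]).round(3),s["camera_matrix"].round(1).tolist())
E
```

```text
pics
{'clock': 0.0, 'qpos': [-1.227, 0.379, 1.735, 0.0, 1.029, -0.033], 'joint_velocities': [0.0, -0.0, -0.0, -0.0, -0.0, -0.002], 'joint_torque': [0.0, -76.372, -43.437, 0.065, 0.042, -0.0], 'tcp_pos': [0.257, -0.651, 0.221], 'tool_rot': [[0.93, 0.368, -0.0], [0.368, -0.93, 0.001], [0.0, -0.001, -1.0]], 'ft_force': [0.644, 0.452, -0.002], 'wrist_torque': [-0.005, 0.018, -0.035], 'grasp_force': 0.0, 'grip_width': 0.092}
side [[0.997, -0.07, -0.017], [-0.048, -0.485, -0.873], [0.053, 0.872, -0.487]] [ 0.544 -1.065  0.645] [[480.8, 0.0, 250.9], [0.0, 480.8, 194.2], [0.0, 0.0, 1.0]]
top [[-0.028, -1.0, -0.001], [-0.998, 0.028, -0.06], [0.06, -0.001, -0.998]] [ 0.528 -0.121  1.03 ] [[398.8, 0.0, 250.0], [0.0, 398.8, 193.8], [0.0, 0.0, 1.0]]
```

View pics/top0.png

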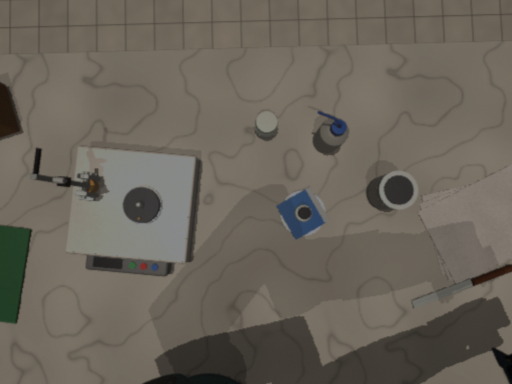

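View pics/side0.png

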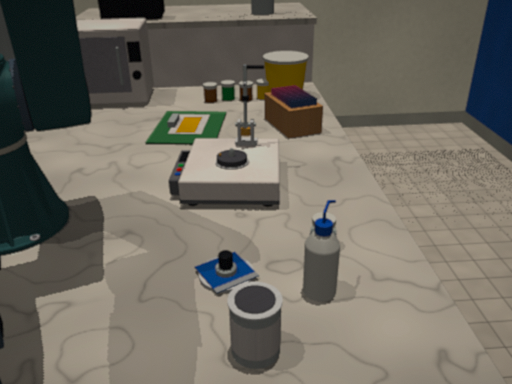

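The top view shows the holder at about (303,213), the drive head at about (141,205), and the parked finger bar at about (37,161). The jar (266,123), bottle (334,130) and tin (398,190) are all nearby. The side view agrees.

```bash
cat > h.py <<'E'
import numpy as np,cv2
from station import get_obs, snapshot, robot
def ray(s,uv,z):
    K,R,t=s["camera_matrix"],s["R"],s["t"];c=-R.T@t
    d=R.T@np.linalg.inv(K)@np.array([uv[0],uv[1],1.]);return c+d*(z-c[2])/d[2]
def px(s,X):
    p=s["camera_matrix"]@(s["R"]@np.array(X)+s["t"]);return p[:2]/p[2]
def dep(s,uv):
    u,v=map(int,np.round(uv));z=s["z_map"][v,u]
    return s["R"].T@(np.linalg.inv(s["camera_matrix"])@np.array([uv[0],uv[1],1.])*z-s["t"])
def blobs(m,box):
    x0,y0,x1,y1=box;k=np.zeros(m.shape,np.uint8);k[y0:y1,x0:x1]=m[y0:y1,x0:x1]
    c,_=cv2.findContours(k,cv2.RETR_EXTERNAL,cv2.CHAIN_APPROX_NONE);return sorted(c,key=cv2.contourArea)[::-1]
def pts(s):
    K,R,t=s["camera_matrix"],s["R"],s["t"];v,u=np.mgrid[:384,:512];z=s["z_map"]
    c=np.stack([(u-K[0,2])/K[0,0]*z,(v-K[1,2])/K[1,1]*z,z],-1);return (c-t)@R
E
python3 - <<'E'
from h import *
s=dict(np.load("pics/top0.npz"));a=s["pixels"];hsv=cv2.cvtColor(a,cv2.COLOR_RGB2HSV);P=pts(s)
bl=(hsv[...,0]>100)&(hsv[...,0]<130)&(hsv[...,1]>120)
c=blobs(bl.astype(np.uint8),(270,180,335,245))[0];r=cv2.minAreaRect(c);q=np.array([ray(s,p,.012)[:2] for p in cv2.boxPoints(r)])
print("panel",q.mean(0),[np.linalg.norm(q[i]-q[i-1]).round(4) for i in range(4)],np.degrees(np.arctan2(*(q[1]-q[0])[::-1])))
z=P[...,2]
def reg(n,box,lo,hi):
    x0,y0,x1,y1=box;m=np.zeros(z.shape,bool);m[y0:y1,x0:x1]=True;m&=(z>lo)&(z<hi)&(s["z_map"]>0)
    Q=P[m];print(n,len(Q),Q.mean(0).round(4),Q.min(0).round(3),Q.max(0).round(3));return m,Q
reg("nut",(290,195,320,228),.048,.065)
m,_=reg("head",(110,180,170,230),.093,.107);reg("shaft",(115,180,170,230),.113,.13)
for c in blobs(m.astype(np.uint8),(0,0,512,384))[:1]:
    (u,v),ax,_=cv2.fitEllipse(c);print("head el",ray(s,(u,v),.1),np.array(ax)*.93/398.8)
m,Q=reg("deck",(50,130,210,280),.074,.088);r=cv2.minAreaRect((Q[:,:2]*1000).astype(np.float32));print(r)
m,Q=reg("bar",(25,140,46,182),.1,.5);
m,Q=reg("jar",(250,105,285,140),.06,.2);reg("bottle",(315,105,350,150),.05,.3);reg("tin",(375,165,420,215),.09,.2)
cr=a[175:235,105:180];cv2.imwrite("pics/head.png",cv2.resize(cv2.convertScaleAbs(cr[:,:,::-1],alpha=1.8),None,fx=10,fy=10,interpolation=cv2.INTER_CUBIC))
t=dict(np.load("pics/side0.npz"));P=pts(t);
for uv in [(265,67),(255,67),(246,67)]:print(dep(t,uv))
E
```

```text
panel [ 0.53376007 -0.24828416] [np.float64(0.0941), np.float64(0.0808), np.float64(0.0943), np.float64(0.0804)] -61.94228620992376
nut 120 [ 0.5381 -0.2523  0.0558] [ 0.524 -0.267  0.05 ] [ 0.553 -0.238  0.06 ]
head 982 [0.5667 0.1353 0.0996] [0.525 0.094 0.093] [0.608 0.178 0.107]
shaft 38 [0.5667 0.1347 0.1186] [0.56  0.128 0.113] [0.574 0.143 0.125]
head el [0.56663469 0.13538578 0.1       ] [0.08151194 0.083355  ]
deck 11364 [0.567  0.1615 0.0796] [0.425 0.008 0.074] [0.715 0.322 0.088]
((570.490966796875, 165.5105438232422), (289.8707580566406, 259.48388671875), 83.13245391845703)
bar 260 [0.6322 0.2668 0.3061] [0.609 0.26  0.284] [0.667 0.279 0.314]
jar 382 [ 0.7599 -0.1648  0.0746] [ 0.735 -0.19   0.061] [ 0.786 -0.139  0.081]
bottle 873 [ 0.7166 -0.3093  0.1317] [ 0.69  -0.352  0.05 ] [ 0.755 -0.271  0.202]
tin 1266 [ 0.5834 -0.4597  0.1138] [ 0.54  -0.507  0.09 ] [ 0.629 -0.417  0.121]
[0.73377839 0.93041622 0.13221265]
[0.64239474 0.26304172 0.30466856]
[0.61747594 0.26260522 0.30563567]
```

View pics/head.png

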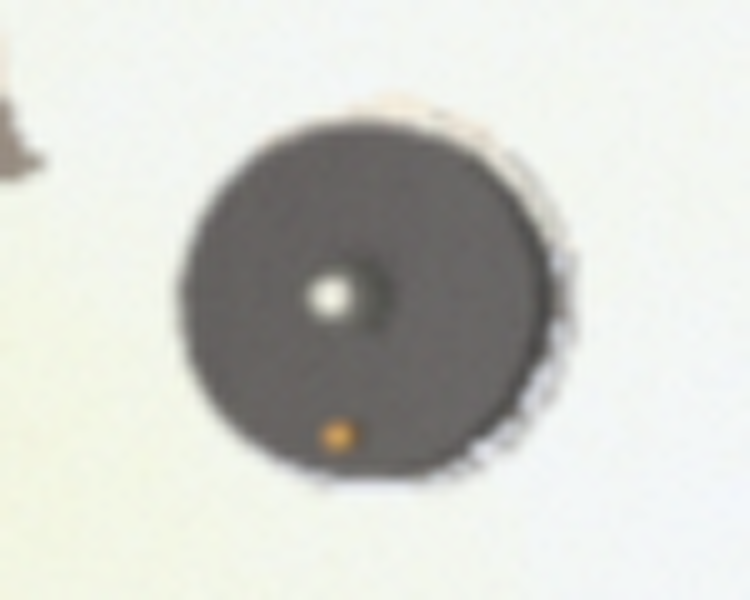

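The brass pin shows at crop (337,436), which is image pixel (138.2,218.2). The shaft top is at crop (330,297). The pin's bearing can therefore be computed now, and I'll work out the yaw before the grasp.

```bash
cat >> h.py <<'E'
def go(p,yang=None):
    o=get_obs();T=o["tool_rot"];d=T.T@(np.array(p)-o["tcp_pos"])*1000
    ya=np.degrees(np.arctan2(T[1,1],T[0,1]))
    print("t",round(o["clock"],2),"tcp",o["tcp_pos"].round(4),"yang",ya.round(2),"shift",d.round(1),"F",o["ft_force"].round(1),"M",o["wrist_torque"].round(2),"w",round(o["grip_width"],4),"q6",o["qpos"][5].round(2),
      "spin", None if yang is None else round(-((yang-ya+180)%360-180),1))
    if yang is not None:
        a=np.radians(yang);Y=np.array([np.cos(a),np.sin(a),0]);Z=np.array([0,0,-1.]);X=np.cross(Y,Z)
        print("after spin shift",(np.array([X,Y,Z])@(np.array(p)-o["tcp_pos"])*1000).round(1))
E
python3 - <<'E'
from h import *
s=dict(np.load("pics/top0.npz"))
c=np.array([.5667,.1352]);p=ray(s,(138.2,218.2),.107)[:2]-c;b=np.degrees(np.arctan2(p[1],p[0]))
print("pin",p,np.linalg.norm(p),b, "head px",px(s,[*c,.1]))
d=(b-28.06+45)%90-45;print("rot",d,"grasp yang",-6.9-d)
go([.5383,-.2524,.12],-6.9-d)
E
```

```text
pin [-0.03237976  0.00299592] 0.0325180599505312 174.7137933878686 head px [140.16283056 204.26482645]
rot -33.3462066121314 grasp yang 26.446206612131398
t 0.1 tcp [ 0.2574 -0.6506  0.2214] yang -68.41 shift [ 407.7 -266.8  101.6] F [ 0.5 -0.2 -0.7] M [-0.01 -0.02 -0.  ] w 0.0911 q6 -0.03 spin -94.9
after spin shift [231.4 428.8 101.4]
```

Emit:
{"fn": "drive_tool", "kwargs": {"series": [{"tx":45.3,"ty":-29.6,"tz":5,"claw":-1},{"tx":45.3,"ty":-29.6,"tz":5,"claw":-1},{"tx":45.3,"ty":-29.6,"tz":5,"claw":-1},{"tx":45.3,"ty":-29.6,"tz":5,"claw":-1},{"tx":45.3,"ty":-29.6,"tz":5,"claw":-1},{"tx":45.3,"ty":-29.6,"tz":5,"claw":-1},{"tx":45.3,"ty":-29.6,"tz":5,"claw":-1},{"tx":45.3,"ty":-29.6,"tz":5,"claw":-1},{"tx":45.3,"ty":-29.6,"tz":5,"claw":-1}]}}

```text
schema error: expected keys claw, tx, ty, tz, spin
```

Emit:
{"fn": "drive_tool", "kwargs": {"series": [{"spin":-10.5,"claw":-0.4},{"spin":-10.5,"claw":-0.4},{"spin":-10.5,"claw":-0.4},{"spin":-10.5,"claw":-0.4},{"spin":-10.5,"claw":-0.4},{"spin":-10.5,"claw":-0.4},{"spin":-10.5,"claw":-0.4},{"spin":-10.5,"claw":-0.4},{"spin":-10.5,"claw":-0.4},{"claw":-0.4}]}}

```text
schema error: expected keys claw, tx, ty, tz, spin
```

Run:
```python
from h import *
go([.5383,-.2524,.12],26.4)
s=snapshot("side");cv2.imwrite("pics/s1.png",cv2.resize(s["pixels"][180:300,150:330,::-1],None,fx=4,fy=4))
```

```text
t 0.1 tcp [ 0.2574 -0.6506  0.2214] yang -68.41 shift [ 407.7 -266.8  101.6] F [ 0.5 -0.2 -0.7] M [-0.01 -0.02 -0.  ] w 0.0911 q6 -0.03 spin -94.8
after spin shift [231.8 428.6 101.4]
```

View pics/s1.png

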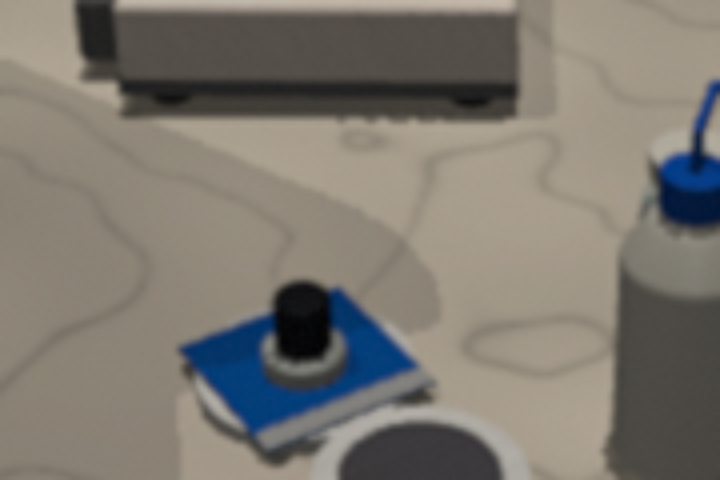

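The moves were refused because every row needs all five keys, so the arm hasn't moved. The crop shows the holder as it was, with the nut at about (302,320) and the bare edge at lower right. I'm resending the moves with full keys.

Emit:
{"fn": "drive_tool", "kwargs": {"series": [{"tx":45.3,"ty":-29.6,"tz":5,"spin":0,"claw":-1},{"tx":45.3,"ty":-29.6,"tz":5,"spin":0,"claw":-1},{"tx":45.3,"ty":-29.6,"tz":5,"spin":0,"claw":-1},{"tx":45.3,"ty":-29.6,"tz":5,"spin":0,"claw":-1},{"tx":45.3,"ty":-29.6,"tz":5,"spin":0,"claw":-1},{"tx":45.3,"ty":-29.6,"tz":5,"spin":0,"claw":-1},{"tx":45.3,"ty":-29.6,"tz":5,"spin":0,"claw":-1},{"tx":45.3,"ty":-29.6,"tz":5,"spin":0,"claw":-1},{"tx":45.3,"ty":-29.6,"tz":5,"spin":0,"claw":-1}]}}

```text
clock: 1.27
tcp_pos: [0.5394, -0.2516, 0.1768]
tool_rot: [[0.93, 0.368, 0.0], [0.368, -0.93, -0.0], [0.0, 0.0, -1.0]]
ft_force: [1.8, -0.4, -0.3]
grip_width: 0.091
grasp_force: 0.0
```

Emit:
{"fn": "drive_tool", "kwargs": {"series": [{"tx":0,"ty":0,"tz":0,"spin":-10.5,"claw":-0.4},{"tx":0,"ty":0,"tz":0,"spin":-10.5,"claw":-0.4},{"tx":0,"ty":0,"tz":0,"spin":-10.5,"claw":-0.4},{"tx":0,"ty":0,"tz":0,"spin":-10.5,"claw":-0.4},{"tx":0,"ty":0,"tz":0,"spin":-10.5,"claw":-0.4},{"tx":0,"ty":0,"tz":0,"spin":-10.5,"claw":-0.4},{"tx":0,"ty":0,"tz":0,"spin":-10.5,"claw":-0.4},{"tx":0,"ty":0,"tz":0,"spin":-10.5,"claw":-0.4},{"tx":0,"ty":0,"tz":0,"spin":-10.5,"claw":-0.4},{"tx":0,"ty":0,"tz":0,"spin":0,"claw":-0.4}]}}

```text
clock: 2.52
tcp_pos: [0.5385, -0.2531, 0.1768]
tool_rot: [[-0.439, 0.899, -0.0], [0.899, 0.439, 0.0], [0.0, -0.0, -1.0]]
ft_force: [-0.8, 0.4, -0.4]
grip_width: 0.0639
grasp_force: 0.0
```

Run:
```python
from h import *
go([.5383,-.2524,.12],26.4)
```

```text
t 2.52 tcp [ 0.5385 -0.2531  0.1768] yang 26.02 shift [ 0.7  0.1 56.8] F [-0.8  0.4 -0.4] M [-0.   -0.13 -0.02] w 0.0639 q6 -0.93 spin -0.4
after spin shift [ 0.8  0.1 56.8]
```

Emit:
{"fn": "drive_tool", "kwargs": {"series": [{"tx":0.7,"ty":0,"tz":30,"spin":0,"claw":-0.4},{"tx":0,"ty":0,"tz":30,"spin":0,"claw":-0.4},{"tx":0,"ty":0,"tz":30,"spin":0,"claw":-0.4},{"tx":0,"ty":0,"tz":30,"spin":0,"claw":-0.4},{"tx":0,"ty":0,"tz":12,"spin":0,"claw":-0.4},{"tx":0,"ty":0,"tz":7,"spin":0,"claw":-0.4},{"tx":0,"ty":0,"tz":0,"spin":0,"claw":-0.4},{"tx":0,"ty":0,"tz":0,"spin":0,"claw":0.1},{"tx":0,"ty":0,"tz":0,"spin":0,"claw":0.25},{"tx":0,"ty":0,"tz":0,"spin":0,"claw":0.3}]}}

```text
clock: 3.78
tcp_pos: [0.5385, -0.2526, 0.0383]
tool_rot: [[-0.44, 0.898, 0.0], [0.898, 0.44, -0.0], [-0.0, 0.0, -1.0]]
ft_force: [0.2, 0.2, 0.1]
grip_width: 0.0368
grasp_force: 0.0
```

Emit:
{"fn": "drive_tool", "kwargs": {"series": [{"tx":0,"ty":0,"tz":0,"spin":0,"claw":0.4},{"tx":0,"ty":0,"tz":0,"spin":0,"claw":0.5},{"tx":0,"ty":0,"tz":0,"spin":0,"claw":0.7},{"tx":0,"ty":0,"tz":0,"spin":0,"claw":1},{"tx":0,"ty":0,"tz":0,"spin":0,"claw":1},{"tx":0,"ty":0,"tz":0,"spin":0,"claw":1}]}}

```text
clock: 4.53
tcp_pos: [0.5383, -0.2526, 0.0381]
tool_rot: [[-0.44, 0.898, -0.0], [0.898, 0.44, 0.0], [0.0, -0.0, -1.0]]
ft_force: [-2.8, -0.4, 5.9]
grip_width: 0.0289
grasp_force: 30.0
```

Run:
```python
from h import *
go([.5667,.1352,.23],-6.9)
s=snapshot("top");a=s["pixels"];hsv=cv2.cvtColor(a,cv2.COLOR_RGB2HSV)
s2=snapshot("side");cv2.imwrite("pics/g.png",np.hstack([cv2.resize(a[170:260,260:350,::-1],None,fx=4,fy=4),cv2.resize(s2["pixels"][190:290,170:270,::-1],(360,360))]))
```

```text
t 4.53 tcp [ 0.5383 -0.2526  0.0381] yang 26.09 shift [ 335.8  196.1 -191.9] F [-2.8 -0.4  5.9] M [-0.08  0.41  0.04] w 0.0289 q6 -0.93 spin 33.0
after spin shift [ 388.4  -18.4 -191.9]
```

View pics/g.png

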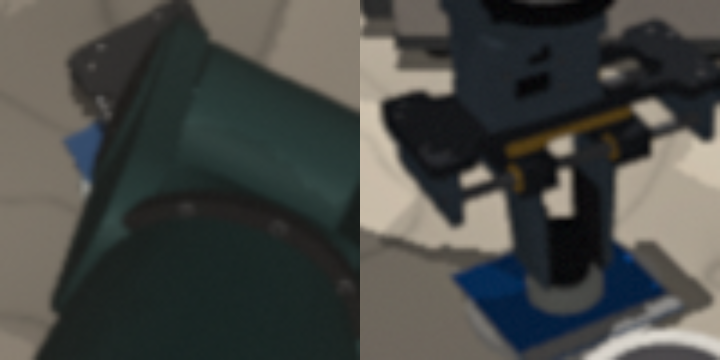

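The right-hand image shows the fingers straddling the nut with the grip at 30 N. I'm lifting and carrying it over.

Emit:
{"fn": "drive_tool", "kwargs": {"series": [{"tx":0,"ty":0,"tz":-10,"spin":0,"claw":1},{"tx":0,"ty":0,"tz":-25,"spin":0,"claw":1},{"tx":0,"ty":0,"tz":-30,"spin":6,"claw":1},{"tx":0,"ty":0,"tz":-30,"spin":6,"claw":1},{"tx":0,"ty":0,"tz":-30,"spin":6,"claw":1},{"tx":0,"ty":0,"tz":-30,"spin":6,"claw":1},{"tx":0,"ty":0,"tz":-20,"spin":6,"claw":1},{"tx":0,"ty":0,"tz":-10,"spin":3,"claw":1},{"tx":0,"ty":0,"tz":0,"spin":0,"claw":1}]}}

```text
clock: 5.75
tcp_pos: [0.5385, -0.2526, 0.2238]
tool_rot: [[0.12, 0.993, 0.001], [0.993, -0.12, -0.0], [-0.0, 0.001, -1.0]]
ft_force: [0.5, 0.0, -4.4]
grip_width: 0.0292
grasp_force: 30.0
```

Emit:
{"fn": "drive_tool", "kwargs": {"series": [{"tx":20,"ty":-1,"tz":0,"spin":0,"claw":1},{"tx":45,"ty":-2,"tz":0,"spin":0,"claw":1},{"tx":50,"ty":-2.4,"tz":0,"spin":0,"claw":1},{"tx":50,"ty":-2.4,"tz":0,"spin":0,"claw":1},{"tx":50,"ty":-2.4,"tz":0,"spin":0,"claw":1},{"tx":50,"ty":-2.4,"tz":0,"spin":0,"claw":1},{"tx":50,"ty":-2.4,"tz":0,"spin":0,"claw":1},{"tx":45,"ty":-2,"tz":0,"spin":0,"claw":1},{"tx":28,"ty":-1,"tz":0,"spin":0,"claw":1},{"tx":0,"ty":0,"tz":0,"spin":0,"claw":1}]}}

```text
clock: 7.0
tcp_pos: [0.5662, 0.137, 0.2221]
tool_rot: [[0.117, 0.993, -0.001], [0.993, -0.117, -0.0], [-0.0, -0.001, -1.0]]
ft_force: [-0.2, -0.4, -4.9]
grip_width: 0.0298
grasp_force: 30.0
```

Run:
```python
from h import *
go([.5667,.1352,.23],-6.9)
s=snapshot("top");s2=snapshot("side");a=s["pixels"]
np.savez("pics/t2.npz",**s);np.savez("pics/s2.npz",**s2)
cv2.imwrite("pics/c.png",np.hstack([cv2.resize(a[150:260,90:200,::-1],(400,400)),cv2.resize(s2["pixels"][70:190,170:290,::-1],(400,400))]))
```

```text
t 7.0 tcp [0.5662 0.137  0.2221] yang -6.71 shift [-1.7  0.7 -7.9] F [-0.2 -0.4 -4.9] M [-0.04 -0.06  0.  ] w 0.0298 q6 0.31 spin 0.2
after spin shift [-1.7  0.7 -7.9]
```

View pics/c.png

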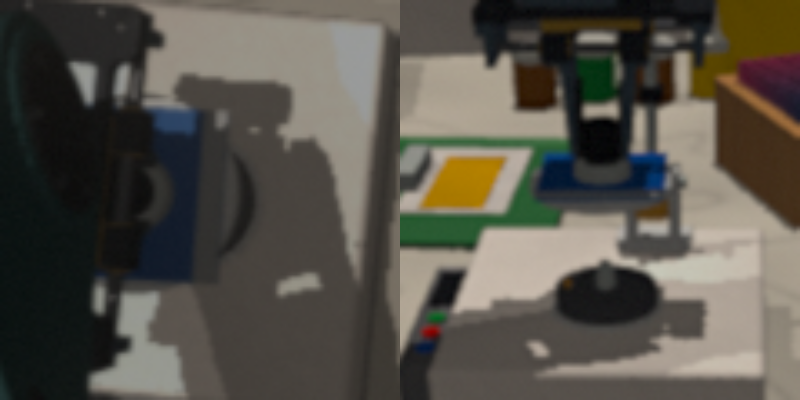

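The top crop shows the panel's blue/bare boundary running about -5.5° in world, against the pin axis at -5.3°, so the yaw is right. In the side crop the pin is at (567,284) and the shaft is below the holder. I'm correcting the offset and descending.

Emit:
{"fn": "drive_tool", "kwargs": {"series": [{"tx":-1.7,"ty":0.7,"tz":15,"spin":0,"claw":1},{"tx":0,"ty":0,"tz":20,"spin":0,"claw":1},{"tx":0,"ty":0,"tz":15,"spin":0,"claw":1},{"tx":0,"ty":0,"tz":5,"spin":0,"claw":1},{"tx":0,"ty":0,"tz":3,"spin":0,"claw":1},{"tx":0,"ty":0,"tz":3,"spin":0,"claw":1},{"tx":0,"ty":0,"tz":0,"spin":0,"claw":1}]}}

```text
clock: 7.98
tcp_pos: [0.5677, 0.1331, 0.1621]
tool_rot: [[0.12, 0.993, 0.0], [0.993, -0.12, 0.0], [0.0, 0.0, -1.0]]
ft_force: [-0.5, 1.4, -4.6]
grip_width: 0.0295
grasp_force: 30.0
```

Emit:
{"fn": "drive_tool", "kwargs": {"series": [{"tx":0,"ty":0,"tz":1,"spin":0,"claw":1},{"tx":0,"ty":0,"tz":1,"spin":0,"claw":1},{"tx":0,"ty":0,"tz":1,"spin":0,"claw":1},{"tx":0,"ty":0,"tz":1,"spin":0,"claw":1}]}}

```text
clock: 8.48
tcp_pos: [0.5676, 0.133, 0.1579]
tool_rot: [[0.12, 0.993, 0.0], [0.993, -0.12, 0.0], [0.0, 0.0, -1.0]]
ft_force: [0.2, 0.2, -4.2]
grip_width: 0.0295
grasp_force: 30.0
```

Run:
```python
from h import *
go([.5667,.1352,.1381],-6.9)
```

```text
t 8.47 tcp [0.5676 0.133  0.1579] yang -6.91 shift [ 2.1 -1.2 19.8] F [ 0.2  0.2 -4.2] M [-0.04 -0.1   0.02] w 0.0295 q6 0.31 spin -0.0
after spin shift [ 2.1 -1.2 19.8]
```

Emit:
{"fn": "drive_tool", "kwargs": {"series": [{"tx":1,"ty":-0.6,"tz":0,"spin":0,"claw":1},{"tx":1,"ty":-0.6,"tz":0,"spin":0,"claw":1},{"tx":0,"ty":0,"tz":1,"spin":0,"claw":1},{"tx":0,"ty":0,"tz":1,"spin":0,"claw":1},{"tx":0,"ty":0,"tz":1,"spin":0,"claw":1},{"tx":0,"ty":0,"tz":0,"spin":0,"claw":1}]}}

```text
clock: 9.22
tcp_pos: [0.5666, 0.1351, 0.1548]
tool_rot: [[0.12, 0.993, -0.0], [0.993, -0.12, -0.0], [-0.0, -0.0, -1.0]]
ft_force: [0.9, -0.7, -4.5]
grip_width: 0.0291
grasp_force: 30.0
```

Emit:
{"fn": "drive_tool", "kwargs": {"series": [{"tx":0,"ty":0,"tz":1,"spin":0,"claw":1},{"tx":0,"ty":0,"tz":1,"spin":0,"claw":1},{"tx":0,"ty":0,"tz":0,"spin":0,"claw":1}]}}

```text
clock: 9.6
tcp_pos: [0.5665, 0.1351, 0.1528]
tool_rot: [[0.12, 0.993, -0.0], [0.993, -0.12, 0.0], [-0.0, -0.0, -1.0]]
ft_force: [-0.2, 1.5, -5.6]
grip_width: 0.0296
grasp_force: 30.0
```

Emit:
{"fn": "drive_tool", "kwargs": {"series": [{"tx":0,"ty":0,"tz":1,"spin":0,"claw":1},{"tx":0,"ty":0,"tz":1,"spin":0,"claw":1},{"tx":0,"ty":0,"tz":1,"spin":0,"claw":1},{"tx":0,"ty":0,"tz":1,"spin":0,"claw":1},{"tx":0,"ty":0,"tz":1,"spin":0,"claw":1},{"tx":0,"ty":0,"tz":0,"spin":0,"claw":1}]}}

```text
clock: 10.35
tcp_pos: [0.5665, 0.1352, 0.1477]
tool_rot: [[0.12, 0.993, -0.0], [0.993, -0.12, 0.0], [-0.0, -0.0, -1.0]]
ft_force: [-2.4, 1.4, -4.4]
grip_width: 0.0297
grasp_force: 30.0
```

Emit:
{"fn": "drive_tool", "kwargs": {"series": [{"tx":0,"ty":0,"tz":1,"spin":0,"claw":1},{"tx":0,"ty":0,"tz":1,"spin":0,"claw":1},{"tx":0,"ty":0,"tz":0,"spin":0,"claw":1}]}}

```text
clock: 10.72
tcp_pos: [0.5666, 0.1352, 0.1458]
tool_rot: [[0.12, 0.993, -0.0], [0.993, -0.12, 0.0], [-0.0, -0.0, -1.0]]
ft_force: [-3.4, 2.1, -4.3]
grip_width: 0.0293
grasp_force: 30.0
```

Run:
```python
from h import *
go([.5667,.1352,.1381],-6.9)
```

```text
t 10.72 tcp [0.5666 0.1352 0.1458] yang -6.91 shift [0.1 0.1 7.7] F [-3.4  2.1 -4.3] M [0.37 0.71 0.02] w 0.0293 q6 0.31 spin -0.0
after spin shift [0.1 0.1 7.7]
```

Emit:
{"fn": "drive_tool", "kwargs": {"series": [{"tx":0.3,"ty":-0.4,"tz":0,"spin":0,"claw":1},{"tx":0,"ty":0,"tz":0.7,"spin":0,"claw":1},{"tx":0,"ty":0,"tz":0.7,"spin":0,"claw":1},{"tx":0,"ty":0,"tz":0,"spin":0,"claw":1}]}}

```text
clock: 11.22
tcp_pos: [0.5664, 0.1355, 0.1445]
tool_rot: [[0.12, 0.993, 0.0], [0.993, -0.12, -0.0], [0.0, 0.0, -1.0]]
ft_force: [-2.9, 0.4, -3.8]
grip_width: 0.0292
grasp_force: 30.0
```

Emit:
{"fn": "drive_tool", "kwargs": {"series": [{"tx":0,"ty":0,"tz":0.7,"spin":0,"claw":1},{"tx":0,"ty":0,"tz":0.7,"spin":0,"claw":1},{"tx":0,"ty":0,"tz":0,"spin":0,"claw":1}]}}

```text
clock: 11.6
tcp_pos: [0.5664, 0.1355, 0.1431]
tool_rot: [[0.12, 0.993, 0.0], [0.993, -0.12, -0.0], [0.0, 0.0, -1.0]]
ft_force: [-0.8, 0.6, -4.5]
grip_width: 0.0291
grasp_force: 30.0
```

No pin contact at 3 mm below pin-top height, so the socket is going over the pin. I'm continuing down gently.

Emit:
{"fn": "drive_tool", "kwargs": {"series": [{"tx":0,"ty":0,"tz":1,"spin":0,"claw":1},{"tx":0,"ty":0,"tz":1,"spin":0,"claw":1},{"tx":0,"ty":0,"tz":1,"spin":0,"claw":1},{"tx":0,"ty":0,"tz":0.7,"spin":0,"claw":1},{"tx":0,"ty":0,"tz":0,"spin":0,"claw":1}]}}

```text
clock: 12.22
tcp_pos: [0.5664, 0.1355, 0.1394]
tool_rot: [[0.12, 0.993, 0.0], [0.993, -0.12, -0.0], [-0.0, 0.0, -1.0]]
ft_force: [-1.0, -0.6, -4.3]
grip_width: 0.0294
grasp_force: 30.0
```

Emit:
{"fn": "drive_tool", "kwargs": {"series": [{"tx":0,"ty":0,"tz":0.5,"spin":0,"claw":1},{"tx":0,"ty":0,"tz":0.4,"spin":0,"claw":1},{"tx":0,"ty":0,"tz":0,"spin":0,"claw":1}]}}

```text
clock: 12.6
tcp_pos: [0.5663, 0.1355, 0.1385]
tool_rot: [[0.12, 0.993, 0.0], [0.993, -0.12, -0.0], [-0.0, 0.0, -1.0]]
ft_force: [-0.6, -0.7, -4.9]
grip_width: 0.0294
grasp_force: 30.0
```

Run:
```python
from h import *
go([.5667,.1352,.1381],-6.9)
```

```text
t 12.6 tcp [0.5663 0.1355 0.1385] yang -6.91 shift [-0.2  0.4  0.4] F [-0.6 -0.7 -4.9] M [-0.05 -0.02  0.  ] w 0.0294 q6 0.32 spin -0.0
after spin shift [-0.2  0.4  0.4]
```

Emit:
{"fn": "drive_tool", "kwargs": {"series": [{"tx":0,"ty":0,"tz":0.3,"spin":0,"claw":1},{"tx":0,"ty":0,"tz":0.3,"spin":0,"claw":1},{"tx":0,"ty":0,"tz":0,"spin":0,"claw":1}]}}

```text
clock: 12.98
tcp_pos: [0.5664, 0.1355, 0.1381]
tool_rot: [[0.12, 0.993, 0.0], [0.993, -0.12, 0.0], [0.0, 0.0, -1.0]]
ft_force: [-1.5, -1.5, 0.6]
grip_width: 0.0292
grasp_force: 30.0
```

Emit:
{"fn": "drive_tool", "kwargs": {"series": [{"tx":0,"ty":0,"tz":0.2,"spin":0,"claw":1},{"tx":0,"ty":0,"tz":0.2,"spin":0,"claw":1},{"tx":0,"ty":0,"tz":0,"spin":0,"claw":1}]}}

```text
clock: 13.35
tcp_pos: [0.5664, 0.1355, 0.1381]
tool_rot: [[0.12, 0.993, 0.0], [0.993, -0.12, -0.0], [-0.0, 0.0, -1.0]]
ft_force: [-5.1, -1.5, 8.5]
grip_width: 0.0292
grasp_force: 30.0
```

The holder is seated: TCP z is back at 0.1381, exactly 100 mm above the bench grasp height, and it reacts with a light upward force. Now I release and rise.

Emit:
{"fn": "drive_tool", "kwargs": {"series": [{"tx":0,"ty":0,"tz":-0.4,"spin":0,"claw":0.5},{"tx":0,"ty":0,"tz":0,"spin":0,"claw":0.2},{"tx":0,"ty":0,"tz":0,"spin":0,"claw":-0.1},{"tx":0,"ty":0,"tz":0,"spin":0,"claw":-0.2},{"tx":0,"ty":0,"tz":-6,"spin":0,"claw":-0.2},{"tx":0,"ty":0,"tz":-30,"spin":0,"claw":-0.2},{"tx":0,"ty":0,"tz":-50,"spin":0,"claw":-0.2},{"tx":0,"ty":0,"tz":-50,"spin":0,"claw":-0.2},{"tx":0,"ty":0,"tz":-50,"spin":0,"claw":-0.2},{"tx":0,"ty":0,"tz":-40,"spin":0,"claw":-0.2}]}}

```text
clock: 14.6
tcp_pos: [0.5664, 0.1355, 0.3667]
tool_rot: [[0.12, 0.993, 0.002], [0.993, -0.12, 0.0], [0.001, 0.002, -1.0]]
ft_force: [-0.2, -0.9, -0.6]
grip_width: 0.0546
grasp_force: 0.0
```

Emit:
{"fn": "drive_tool", "kwargs": {"series": [{"tx":0,"ty":0,"tz":0,"spin":-10,"claw":-0.2},{"tx":0,"ty":0,"tz":0,"spin":-10,"claw":-0.2},{"tx":0,"ty":0,"tz":0,"spin":-10,"claw":-0.2},{"tx":0,"ty":0,"tz":0,"spin":-10,"claw":-0.2},{"tx":0,"ty":0,"tz":0,"spin":-10,"claw":-0.2},{"tx":0,"ty":0,"tz":0,"spin":-10,"claw":-0.2},{"tx":0,"ty":0,"tz":0,"spin":-10,"claw":-0.2},{"tx":0,"ty":0,"tz":0,"spin":-10,"claw":-0.2},{"tx":0,"ty":0,"tz":0,"spin":-10,"claw":-0.2},{"tx":0,"ty":0,"tz":0,"spin":0,"claw":-0.2}]}}

```text
clock: 15.85
tcp_pos: [0.5663, 0.1355, 0.3643]
tool_rot: [[-0.993, 0.121, 0.0], [0.121, 0.993, 0.0], [-0.0, 0.0, -1.0]]
ft_force: [0.3, -0.3, -0.0]
grip_width: 0.0551
grasp_force: 0.0
```

Run:
```python
from h import *
s=snapshot("side");P=pts(s)
# finger bar: points in air near expected
m=(P[...,2]>.27)&(P[...,2]<.33)&(P[...,0]>.6)&(P[...,0]<.70)&(P[...,1]>.22)&(P[...,1]<.32)&(s["z_map"]>0)
v,u=np.nonzero(m);print(m.sum(),u.min(),u.max(),v.min(),v.max())
for c in range(u.min(),u.max()+1,3): Q=P[m&(np.arange(512)==c)];print(c,len(Q),np.median(Q,0).round(4) if len(Q) else "")
t=dict(np.load("pics/top0.npz"));T=pts(t);m=(T[...,2]>.27)&(T[...,2]<.33)&(T[...,1]>.22)&(T[...,1]<.3);Q=T[m]
r=cv2.minAreaRect((Q[:,:2]*1000).astype(np.float32));print("top bar",r,Q[:,2].max())
# pose of beam
a=np.radians(-6.9);R=np.array([[np.cos(a),-np.sin(a)],[np.sin(a),np.cos(a)]]);S=np.array([.5664,.1355])
q=(Q[:,:2]-S)@R*1000;print("bar in tester",q.min(0),q.max(0),np.median(q,0))
go([.62,.27,.36],83.1)
cv2.imwrite("pics/b.png",np.hstack([cv2.resize(s["pixels"][40:190,170:320,::-1],(450,450)),cv2.resize(cv2.convertScaleAbs(t["pixels"][140:220,25:105,::-1],alpha=1.5),(340,450))]))
```

```text
113 243 263 65 80
243 16 [0.6087 0.262  0.2915]
246 12 [0.6175 0.2661 0.2857]
249 3 [0.6258 0.2633 0.3054]
252 3 [0.6342 0.2648 0.3058]
255 3 [0.6422 0.2594 0.3054]
258 3 [0.6504 0.2595 0.3055]
261 4 [0.6588 0.2609 0.3059]
top bar ((637.1932983398438, 254.80731201171875), (43.76797103881836, 57.392879486083984), 84.67662048339844) 0.31379543759913564
bar in tester [ 27.0284691  104.38498472] [ 84.39136425 148.2569956 ] [ 40.91211153 137.46562846]
t 15.9 tcp [0.5663 0.1355 0.3642] yang 82.87 shift [-36.6 140.1   4.2] F [0.7 0.2 0.1] M [ 0.08 -0.16  0.05] w 0.0547 q6 -1.25 spin -0.2
after spin shift [-37.2 140.    4.2]
```

View pics/b.png

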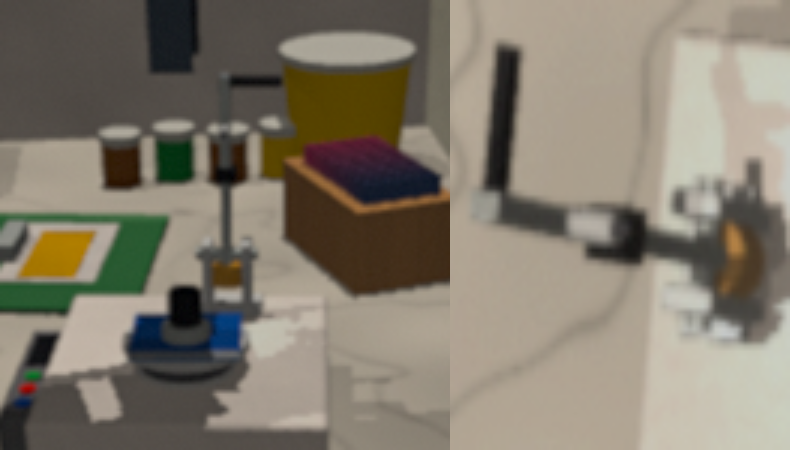

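The side crop shows the holder seated flat with the beam upright and its bar at (225–280,80). The top crop shows the bar from pixel (39.1,148.4) to (36.1,173.8). I'll intersect the bar with the pivot geometry.

Run:
```python
from h import *
t=dict(np.load("pics/top0.npz"))
a=np.radians(-6.9);R=np.array([[np.cos(a),-np.sin(a)],[np.sin(a),np.cos(a)]]);S=np.array([.5664,.1355])
for uv in [(39.1,148.4),(37.6,161.1),(36.1,173.8)]:
    w=ray(t,uv,.304)[:2];print(w,(w-S)@R*1000)
w=np.array([.6422,.266]);print("side",(w-S)@R*1000)
for th in (1.70,1.75,1.8):
    q=np.array([.062,.115-.16*np.cos(th)]);print(th,q,S+R@q,.147+.16*np.sin(th))
```

```text
[0.66624408 0.26352694] [ 83.7401918  139.09463383]
[0.64281347 0.26620444] [ 60.15761925 138.9378705 ]
[0.61947233 0.26887173] [ 36.66508573 138.7817057 ]
side [ 59.57314905 138.66120551]
1.7 [0.062      0.13561512] [0.64424333 0.26268442] 0.30566636967239497
1.75 [0.062      0.14351937] [0.64519292 0.27053142] 0.3044377514998299
1.8 [0.062      0.15135234] [0.64613395 0.27830766] 0.30281562094051123
```

Emit:
{"fn": "drive_tool", "kwargs": {"series": [{"tx":-10,"ty":20,"tz":0,"spin":0,"claw":-0.2},{"tx":-16,"ty":37,"tz":0,"spin":0,"claw":-0.2},{"tx":-17,"ty":37,"tz":0,"spin":0,"claw":-0.2},{"tx":-14,"ty":30,"tz":0,"spin":0,"claw":-0.2},{"tx":-6,"ty":15,"tz":0,"spin":0,"claw":-0.2},{"tx":0,"ty":0,"tz":0,"spin":0,"claw":-0.2},{"tx":0,"ty":0,"tz":0,"spin":0,"claw":-0.2}]}}

```text
clock: 16.77
tcp_pos: [0.6453, 0.2653, 0.3639]
tool_rot: [[-0.993, 0.121, -0.0], [0.121, 0.993, -0.0], [0.0, -0.0, -1.0]]
ft_force: [0.9, -0.8, -0.0]
grip_width: 0.0552
grasp_force: 0.0
```

Run:
```python
from h import *
go([.6456,.2659,.295],83.1)
```

```text
t 16.77 tcp [0.6453 0.2653 0.3639] yang 83.05 shift [-0.3  0.6 68.9] F [ 0.9 -0.8 -0. ] M [ 0.12 -0.17  0.  ] w 0.0552 q6 -1.09 spin -0.1
after spin shift [-0.3  0.6 68.9]
```

Emit:
{"fn": "drive_tool", "kwargs": {"series": [{"tx":0,"ty":0.6,"tz":20,"spin":0,"claw":-0.2},{"tx":0,"ty":0,"tz":20,"spin":0,"claw":-0.2},{"tx":0,"ty":0,"tz":15,"spin":0,"claw":-0.2},{"tx":0,"ty":0,"tz":9,"spin":0,"claw":-0.2},{"tx":0,"ty":0,"tz":5,"spin":0,"claw":-0.2},{"tx":0,"ty":0,"tz":0,"spin":0,"claw":-0.2}]}}

```text
clock: 17.52
tcp_pos: [0.6457, 0.2666, 0.2949]
tool_rot: [[-0.993, 0.12, -0.0], [0.12, 0.993, -0.0], [0.0, -0.0, -1.0]]
ft_force: [0.7, -0.8, -0.3]
grip_width: 0.0549
grasp_force: 0.0
```

Emit:
{"fn": "drive_tool", "kwargs": {"series": [{"tx":0,"ty":0,"tz":0,"spin":0,"claw":0.3},{"tx":0,"ty":0,"tz":0,"spin":0,"claw":0.5},{"tx":0,"ty":0,"tz":0,"spin":0,"claw":0.65},{"tx":0,"ty":0,"tz":0,"spin":0,"claw":0.75},{"tx":0,"ty":0,"tz":0,"spin":0,"claw":0.85},{"tx":0,"ty":0,"tz":0,"spin":0,"claw":1},{"tx":0,"ty":0,"tz":0,"spin":0,"claw":1},{"tx":0,"ty":0,"tz":0,"spin":0,"claw":1}]}}

```text
clock: 18.52
tcp_pos: [0.6457, 0.2665, 0.295]
tool_rot: [[-0.993, 0.12, 0.0], [0.12, 0.993, 0.0], [-0.0, 0.0, -1.0]]
ft_force: [-1.1, 0.7, 1.4]
grip_width: 0.009
grasp_force: 30.0
```

```bash
cat >> h.py <<'E'
def plan(ths,dz=None):
    o=get_obs();a=np.radians(-6.9);R=np.array([[np.cos(a),-np.sin(a)],[np.sin(a),np.cos(a)]]);S=np.array([.5664,.1355])
    q=(o["tcp_pos"][:2]-S)@R;y=q[1];th=np.arccos(np.clip((.115-y)/.16,-1,1));off=o["tcp_pos"][2]-(.147+.16*np.sin(th))
    print("tester xy",q.round(4),"theta",th.round(3),"tcp z off",off.round(4));off=off if dz is None else dz
    p=np.array([y,o["tcp_pos"][2]])
    for t in ths:
        n=np.array([.115-.16*np.cos(t),.147+.16*np.sin(t)+off]);d=(n-p)*1000;p=n
        print(round(t,3),"ty",d[0].round(1),"tz",(-d[1]).round(1))
E
python3 - <<'E'
from h import *
go([.6456,.2659,.295],83.1);plan(np.linspace(1.66,.1,27))
E
```

```text
t 18.52 tcp [0.6457 0.2665 0.295 ] yang 83.09 shift [ 0.  -0.6 -0. ] F [-1.1  0.7  1.4] M [ 0.1  -0.09  0.05] w 0.009 q6 -1.09 spin -0.0
after spin shift [ 0.  -0.6 -0. ]
tester xy [0.063  0.1396] theta 1.725 tcp z off -0.0101
1.66 ty -10.3 tz -1.3
1.6 ty -9.6 tz -0.6
1.54 ty -9.6 tz 0.0
1.48 ty -9.6 tz 0.6
1.42 ty -9.5 tz 1.2
1.36 ty -9.4 tz 1.7
1.3 ty -9.3 tz 2.3
1.24 ty -9.2 tz 2.8
1.18 ty -9.0 tz 3.4
1.12 ty -8.8 tz 3.9
1.06 ty -8.5 tz 4.4
1.0 ty -8.2 tz 4.9
0.94 ty -7.9 tz 5.4
0.88 ty -7.6 tz 5.9
0.82 ty -7.2 tz 6.3
0.76 ty -6.8 tz 6.8
0.7 ty -6.4 tz 7.2
0.64 ty -6.0 tz 7.5
0.58 ty -5.5 tz 7.9
0.52 ty -5.0 tz 8.2
0.46 ty -4.5 tz 8.5
0.4 ty -4.0 tz 8.7
0.34 ty -3.5 tz 8.9
0.28 ty -2.9 tz 9.1
0.22 ty -2.4 tz 9.3
0.16 ty -1.8 tz 9.4
0.1 ty -1.2 tz 9.5
```

Opening 9 mm on the 10 mm bar, so it is held. I'm swinging along the arc.

Emit:
{"fn": "drive_tool", "kwargs": {"series": [{"tx":0,"ty":-10.3,"tz":-1.3,"spin":0,"claw":1},{"tx":0,"ty":-9.6,"tz":-0.6,"spin":0,"claw":1},{"tx":0,"ty":-9.6,"tz":0,"spin":0,"claw":1},{"tx":0,"ty":-9.6,"tz":0.6,"spin":0,"claw":1},{"tx":0,"ty":-9.5,"tz":1.2,"spin":0,"claw":1},{"tx":0,"ty":0,"tz":0,"spin":0,"claw":1}]}}

```text
clock: 19.27
tcp_pos: [0.6397, 0.2174, 0.2949]
tool_rot: [[-0.993, 0.121, -0.0], [0.121, 0.993, -0.0], [0.0, -0.0, -1.0]]
ft_force: [-0.2, 1.0, 2.0]
grip_width: 0.0091
grasp_force: 30.0
```

Run:
```python
from h import *
go([.6456,.2659,.295],83.1);plan([1.36,1.3])
```

```text
t 19.27 tcp [0.6397 0.2174 0.2949] yang 83.05 shift [ 0.  48.8 -0.1] F [-0.2  1.   2. ] M [ 0.34 -0.09  0.06] w 0.0091 q6 -1.16 spin -0.1
after spin shift [-0.  48.8 -0.1]
tester xy [0.063  0.0902] theta 1.415 tcp z off -0.0101
1.36 ty -8.6 tz 1.6
1.3 ty -9.3 tz 2.3
```

Tracking is exact and the forces are tiny.

Emit:
{"fn": "drive_tool", "kwargs": {"series": [{"tx":0,"ty":-8.8,"tz":1.6,"spin":0,"claw":1},{"tx":0,"ty":-9.3,"tz":2.3,"spin":0,"claw":1},{"tx":0,"ty":-9.2,"tz":2.8,"spin":0,"claw":1},{"tx":0,"ty":-9.0,"tz":3.4,"spin":0,"claw":1},{"tx":0,"ty":-8.8,"tz":3.9,"spin":0,"claw":1},{"tx":0,"ty":-8.5,"tz":4.4,"spin":0,"claw":1},{"tx":0,"ty":-8.2,"tz":4.9,"spin":0,"claw":1},{"tx":0,"ty":-7.9,"tz":5.4,"spin":0,"claw":1},{"tx":0,"ty":-7.6,"tz":5.9,"spin":0,"claw":1},{"tx":0,"ty":0,"tz":0,"spin":0,"claw":1}]}}

```text
clock: 20.52
tcp_pos: [0.6304, 0.1409, 0.2599]
tool_rot: [[-0.993, 0.121, -0.0], [0.121, 0.993, -0.0], [0.0, -0.0, -1.0]]
ft_force: [0.5, 1.3, -1.4]
grip_width: 0.0093
grasp_force: 30.0
```

Emit:
{"fn": "drive_tool", "kwargs": {"series": [{"tx":0,"ty":-7.2,"tz":6.3,"spin":0,"claw":1},{"tx":0,"ty":-6.8,"tz":6.8,"spin":0,"claw":1},{"tx":0,"ty":-6.4,"tz":7.2,"spin":0,"claw":1},{"tx":0,"ty":-6.0,"tz":7.5,"spin":0,"claw":1},{"tx":0,"ty":-5.5,"tz":7.9,"spin":0,"claw":1},{"tx":0,"ty":-5.0,"tz":8.2,"spin":0,"claw":1},{"tx":0,"ty":-4.5,"tz":8.5,"spin":0,"claw":1},{"tx":0,"ty":0,"tz":0,"spin":0,"claw":1}]}}

```text
clock: 21.52
tcp_pos: [0.6255, 0.1001, 0.2074]
tool_rot: [[-0.993, 0.121, -0.0], [0.121, 0.993, -0.0], [0.0, -0.0, -1.0]]
ft_force: [0.1, 0.8, -2.1]
grip_width: 0.0092
grasp_force: 30.0
```

Run:
```python
from h import *
go([.6456,.2659,.295],83.1);plan(np.arange(.40,.0,-.06),-.0101)
```

```text
t 21.52 tcp [0.6255 0.1001 0.2074] yang 83.08 shift [  0.  167.  -87.6] F [ 0.1  0.8 -2.1] M [ 0.39 -0.28  0.07] w 0.0092 q6 -1.33 spin -0.0
after spin shift [-1.000e-01  1.671e+02 -8.760e+01]
tester xy [ 0.0629 -0.0281] theta 0.464 tcp z off -0.0112
0.4 ty -4.3 tz 8.2
0.34 ty -3.5 tz 8.9
0.28 ty -2.9 tz 9.1
0.22 ty -2.4 tz 9.3
0.16 ty -1.8 tz 9.4
0.1 ty -1.2 tz 9.5
0.04 ty -0.7 tz 9.6
```

Emit:
{"fn": "drive_tool", "kwargs": {"series": [{"tx":0,"ty":-4.2,"tz":8.4,"spin":0,"claw":1},{"tx":0,"ty":-3.5,"tz":8.9,"spin":0,"claw":1},{"tx":0,"ty":-2.9,"tz":9.1,"spin":0,"claw":1},{"tx":0,"ty":-2.4,"tz":9.3,"spin":0,"claw":1},{"tx":0,"ty":-1.8,"tz":9.4,"spin":0,"claw":1},{"tx":0,"ty":-1.0,"tz":7,"spin":0,"claw":1},{"tx":0,"ty":-0.4,"tz":4,"spin":0,"claw":1},{"tx":0,"ty":-0.4,"tz":3,"spin":0,"claw":1},{"tx":0,"ty":0,"tz":0,"spin":0,"claw":1}]}}

```text
clock: 22.65
tcp_pos: [0.6235, 0.0837, 0.1488]
tool_rot: [[-0.993, 0.12, -0.0], [0.12, 0.993, -0.0], [0.0, -0.0, -1.0]]
ft_force: [-0.4, -5.1, 0.8]
grip_width: 0.0092
grasp_force: 30.0
```

Run:
```python
from h import *
go([.6456,.2659,.295],83.1);plan([.04,.02,0],-.0101)
```

```text
t 22.65 tcp [0.6235 0.0837 0.1488] yang 83.09 shift [   0.   183.5 -146.3] F [-0.4 -5.1  0.8] M [-0.71 -0.15  0.06] w 0.0092 q6 -1.35 spin -0.0
after spin shift [  -0.   183.6 -146.2]
tester xy [ 0.0629 -0.0446] theta 0.07 tcp z off -0.0094
0.04 ty -0.3 tz 5.5
0.02 ty -0.1 tz 3.2
0 ty -0.0 tz 3.2
```

Emit:
{"fn": "drive_tool", "kwargs": {"series": [{"tx":0,"ty":-0.5,"tz":2,"spin":0,"claw":1},{"tx":0,"ty":-0.2,"tz":2,"spin":0,"claw":1},{"tx":0,"ty":0,"tz":2,"spin":0,"claw":1},{"tx":0,"ty":0,"tz":2,"spin":0,"claw":1},{"tx":0,"ty":0,"tz":1,"spin":0,"claw":1},{"tx":0,"ty":0,"tz":0,"spin":0,"claw":1}]}}

```text
clock: 23.4
tcp_pos: [0.6235, 0.0831, 0.1397]
tool_rot: [[-0.993, 0.12, -0.0], [0.12, 0.993, -0.0], [0.0, -0.0, -1.0]]
ft_force: [0.9, -4.9, -0.3]
grip_width: 0.0089
grasp_force: 30.0
```

Emit:
{"fn": "drive_tool", "kwargs": {"series": [{"tx":0,"ty":0,"tz":0.7,"spin":0,"claw":1},{"tx":0,"ty":0,"tz":0.5,"spin":0,"claw":1},{"tx":0,"ty":0,"tz":0,"spin":0,"claw":1}]}}

```text
clock: 23.78
tcp_pos: [0.6234, 0.083, 0.1386]
tool_rot: [[-0.993, 0.12, -0.0], [0.12, 0.993, -0.0], [0.0, -0.0, -1.0]]
ft_force: [0.5, -5.9, -0.4]
grip_width: 0.0095
grasp_force: 30.0
```

Emit:
{"fn": "drive_tool", "kwargs": {"series": [{"tx":0,"ty":-0.5,"tz":0.4,"spin":0,"claw":1},{"tx":0,"ty":0,"tz":0.4,"spin":0,"claw":1},{"tx":0,"ty":0,"tz":0,"spin":0,"claw":1}]}}

```text
clock: 24.15
tcp_pos: [0.6234, 0.083, 0.1379]
tool_rot: [[-0.993, 0.12, 0.0], [0.12, 0.993, 0.0], [-0.0, 0.0, -1.0]]
ft_force: [1.5, 0.9, 0.3]
grip_width: 0.0089
grasp_force: 30.0
```

Emit:
{"fn": "drive_tool", "kwargs": {"series": [{"tx":0,"ty":0,"tz":0.4,"spin":0,"claw":1},{"tx":0,"ty":0,"tz":0,"spin":0,"claw":1}]}}

```text
clock: 24.4
tcp_pos: [0.6234, 0.0829, 0.1375]
tool_rot: [[-0.993, 0.12, 0.0], [0.12, 0.993, 0.0], [-0.0, 0.0, -1.0]]
ft_force: [1.1, 2.5, -0.3]
grip_width: 0.0088
grasp_force: 30.0
```

Emit:
{"fn": "drive_tool", "kwargs": {"series": [{"tx":0,"ty":0,"tz":0.4,"spin":0,"claw":1},{"tx":0,"ty":0,"tz":0,"spin":0,"claw":1}]}}

```text
clock: 24.65
tcp_pos: [0.6234, 0.0829, 0.1371]
tool_rot: [[-0.993, 0.12, 0.0], [0.12, 0.993, 0.0], [-0.0, 0.0, -1.0]]
ft_force: [1.3, 3.1, -0.1]
grip_width: 0.0096
grasp_force: 30.0
```

Emit:
{"fn": "drive_tool", "kwargs": {"series": [{"tx":0,"ty":0.2,"tz":0.3,"spin":0,"claw":1},{"tx":0,"ty":0,"tz":0,"spin":0,"claw":1}]}}

```text
clock: 24.9
tcp_pos: [0.6234, 0.0829, 0.1368]
tool_rot: [[-0.993, 0.12, 0.0], [0.12, 0.993, -0.0], [-0.0, -0.0, -1.0]]
ft_force: [0.9, 2.0, 1.2]
grip_width: 0.0092
grasp_force: 30.0
```

Emit:
{"fn": "drive_tool", "kwargs": {"series": [{"tx":0,"ty":0,"tz":0.3,"spin":0,"claw":1},{"tx":0,"ty":0,"tz":0,"spin":0,"claw":1}]}}

```text
clock: 25.15
tcp_pos: [0.6234, 0.0829, 0.1365]
tool_rot: [[-0.993, 0.12, 0.0], [0.12, 0.993, 0.0], [-0.0, 0.0, -1.0]]
ft_force: [1.0, 1.6, 0.8]
grip_width: 0.0096
grasp_force: 30.0
```

Run:
```python
from h import *
go([.6456,.2659,.295],83.1);plan([0],-.0101)
s=snapshot("side");cv2.imwrite("pics/d.png",cv2.resize(s["pixels"][100:190,180:300,::-1],(800,600),interpolation=cv2.INTER_CUBIC))
```

```text
t 25.15 tcp [0.6234 0.0829 0.1365] yang 83.09 shift [   0.   184.3 -158.5] F [1.  1.6 0.8] M [ 0.6  -0.32  0.02] w 0.0096 q6 -1.35 spin -0.0
after spin shift [  -0.   184.3 -158.5]
tester xy [ 0.0629 -0.0453] theta 0.0 tcp z off -0.0105
0 ty 0.3 tz -0.4
```

View pics/d.png

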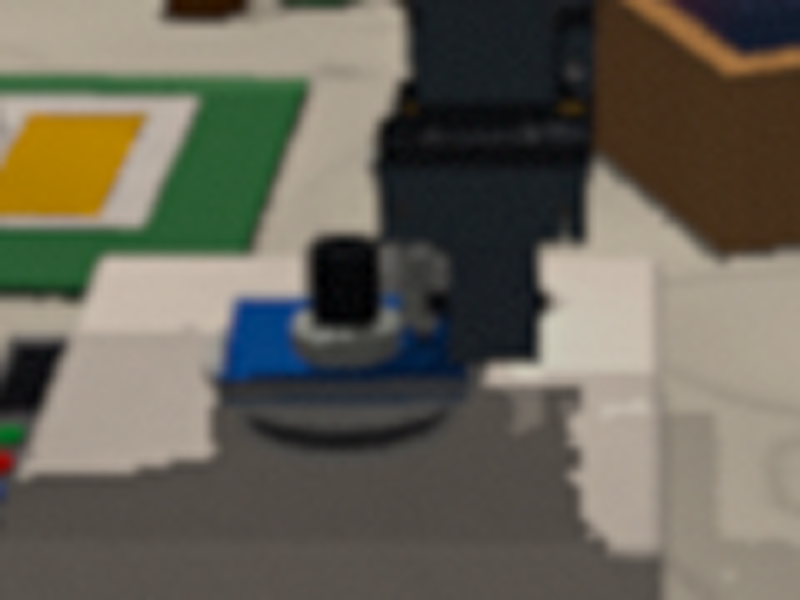

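The beam lies down next to the nut, with the stylus at about (425,320), close to the panel. I'm going on in tiny steps until contact shows.

Emit:
{"fn": "drive_tool", "kwargs": {"series": [{"tx":0,"ty":0,"tz":0.3,"spin":0,"claw":1},{"tx":0,"ty":0,"tz":0,"spin":0,"claw":1}]}}

```text
clock: 25.45
tcp_pos: [0.6234, 0.0829, 0.1362]
tool_rot: [[-0.993, 0.12, 0.0], [0.12, 0.993, -0.0], [-0.0, -0.0, -1.0]]
ft_force: [0.8, 0.9, -0.1]
grip_width: 0.0091
grasp_force: 30.0
```

Emit:
{"fn": "drive_tool", "kwargs": {"series": [{"tx":0,"ty":0,"tz":0.3,"spin":0,"claw":1},{"tx":0,"ty":0,"tz":0,"spin":0,"claw":1},{"tx":0,"ty":0,"tz":0,"spin":0,"claw":1}]}}

```text
clock: 25.82
tcp_pos: [0.6234, 0.0829, 0.1359]
tool_rot: [[-0.993, 0.12, 0.0], [0.12, 0.993, -0.0], [-0.0, -0.0, -1.0]]
ft_force: [1.6, 1.0, -0.2]
grip_width: 0.0092
grasp_force: 30.0
```

Emit:
{"fn": "drive_tool", "kwargs": {"series": [{"tx":0,"ty":0,"tz":0.3,"spin":0,"claw":1},{"tx":0,"ty":0,"tz":0,"spin":0,"claw":1},{"tx":0,"ty":0,"tz":0,"spin":0,"claw":1}]}}

```text
clock: 26.2
tcp_pos: [0.6234, 0.0829, 0.1356]
tool_rot: [[-0.993, 0.12, 0.0], [0.12, 0.993, -0.0], [-0.0, -0.0, -1.0]]
ft_force: [1.5, 0.4, -0.5]
grip_width: 0.0094
grasp_force: 30.0
```

Emit:
{"fn": "drive_tool", "kwargs": {"series": [{"tx":0,"ty":0,"tz":0.3,"spin":0,"claw":1},{"tx":0,"ty":0,"tz":0,"spin":0,"claw":1},{"tx":0,"ty":0,"tz":0,"spin":0,"claw":1}]}}

```text
clock: 26.58
tcp_pos: [0.6234, 0.0829, 0.1353]
tool_rot: [[-0.993, 0.12, 0.0], [0.12, 0.993, -0.0], [-0.0, -0.0, -1.0]]
ft_force: [1.1, 0.0, -1.0]
grip_width: 0.0091
grasp_force: 30.0
```

Emit:
{"fn": "drive_tool", "kwargs": {"series": [{"tx":0,"ty":0,"tz":0.4,"spin":0,"claw":1},{"tx":0,"ty":0,"tz":0,"spin":0,"claw":1},{"tx":0,"ty":0,"tz":0,"spin":0,"claw":1}]}}

```text
clock: 26.95
tcp_pos: [0.6235, 0.0829, 0.1349]
tool_rot: [[-0.993, 0.12, 0.0], [0.12, 0.993, -0.0], [-0.0, -0.0, -1.0]]
ft_force: [0.8, -1.4, 0.5]
grip_width: 0.0089
grasp_force: 30.0
```

Emit:
{"fn": "drive_tool", "kwargs": {"series": [{"tx":0,"ty":0,"tz":0.4,"spin":0,"claw":1},{"tx":0,"ty":0,"tz":0,"spin":0,"claw":1},{"tx":0,"ty":0,"tz":0,"spin":0,"claw":1}]}}

```text
clock: 27.32
tcp_pos: [0.6234, 0.0829, 0.1345]
tool_rot: [[-0.993, 0.12, 0.0], [0.12, 0.993, -0.0], [-0.0, -0.0, -1.0]]
ft_force: [1.3, -1.1, 0.7]
grip_width: 0.0094
grasp_force: 30.0
```

Emit:
{"fn": "drive_tool", "kwargs": {"series": [{"tx":0,"ty":0,"tz":0.4,"spin":0,"claw":1},{"tx":0,"ty":0,"tz":0,"spin":0,"claw":1},{"tx":0,"ty":0,"tz":0,"spin":0,"claw":1}]}}

```text
clock: 27.7
tcp_pos: [0.6234, 0.0829, 0.1341]
tool_rot: [[-0.993, 0.12, 0.0], [0.12, 0.993, -0.0], [-0.0, -0.0, -1.0]]
ft_force: [1.3, -1.0, -0.3]
grip_width: 0.0092
grasp_force: 30.0
```

Emit:
{"fn": "drive_tool", "kwargs": {"series": [{"tx":0,"ty":0,"tz":0.4,"spin":0,"claw":1},{"tx":0,"ty":0,"tz":0,"spin":0,"claw":1},{"tx":0,"ty":0,"tz":0,"spin":0,"claw":1}]}}

```text
clock: 28.08
tcp_pos: [0.6234, 0.0829, 0.1337]
tool_rot: [[-0.993, 0.12, 0.0], [0.12, 0.993, -0.0], [-0.0, -0.0, -1.0]]
ft_force: [1.4, -1.6, -0.6]
grip_width: 0.0092
grasp_force: 30.0
```

Run:
```python
from h import *
o=get_obs();print(o["ft_force"],o["wrist_torque"])
s=snapshot("side");cv2.imwrite("pics/d2.png",cv2.resize(cv2.convertScaleAbs(s["pixels"][125:170,205:265,::-1],alpha=2),(800,600),interpolation=cv2.INTER_CUBIC))
```

```text
[ 1.44537169 -1.63552998 -0.61472165] [-0.15094184 -0.36378778  0.10086985]
```

View pics/d2.png

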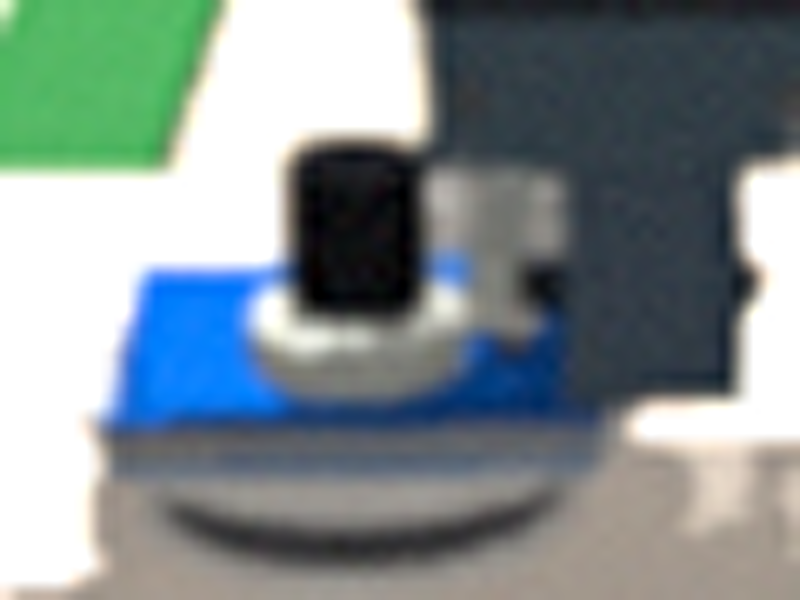

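Run:
```python
from h import *
a=np.radians(-6.9);R=np.array([[np.cos(a),-np.sin(a)],[np.sin(a),np.cos(a)]]);S=np.array([.5664,.1355])
s=snapshot("side");g=s["pixels"].sum(2).astype(int)
for x in(.083,):
  for z in (.141,.144,.147,.150): print(z,px(s,[*(S+R@[x,-.045]),z]).round(2))
print(g[138:156,256:264])
# calibration reference: nut top centre
print("nut top px",px(s,[*S,.156]),px(s,[*S,.148]));print(g[130:152,222:236:1][:, ::2])
```

```text
0.141 [261.59 147.94]
0.144 [261.58 146.88]
0.147 [261.58 145.81]
0.15 [261.57 144.75]
[[ 85  87  84  93 214 383 455 468]
 [ 91  89  85 100 257 467 553 560]
 [ 91  88  83  86 255 476 568 572]
 [ 91  84  76  79 238 469 568 572]
 [ 96  92  85  70 229 466 565 577]
 [ 96  82  87  78 209 426 536 565]
 [ 86  93  84  75 143 306 437 519]
 [ 92  99  97  78  66 171 337 463]
 [ 93  90  87  75  46 146 343 484]
 [ 96  92  90  78  89 235 422 538]
 [ 93  85  86  78 166 368 519 575]
 [ 87  86  88  75 223 462 574 588]
 [ 91  92  80  74 236 479 581 587]
 [ 87  88  81  74 233 477 580 584]
 [ 90  87  79  79 241 477 575 580]
 [ 74  76  68  84 252 484 580 585]
 [143 150 152 157 278 486 577 586]
 [333 359 370 369 404 498 554 557]]
nut top px [231.04029398 135.83481573] [231.14954756 138.61645213]
[[480 473 471 472 476 478 486]
 [476 473 471 473 475 479 487]
 [477 476 464 469 480 480 491]
 [476 471 469 467 478 479 488]
 [476 473 465 414 408 409 428]
 [470 475 423 268 204 204 249]
 [471 474 329 107  52  47  85]
 [480 472 254  26  45  53  47]
 [506 495 221  39  48  46  35]
 [538 527 224  19  33  16  23]
 [541 534 226  20  25  27  24]
 [541 533 229  11   6  14  21]
 [546 530 230   4  31  25  21]
 [523 513 237  15  16  24  19]
 [422 419 213  19  18  14  21]
 [270 271 154   3  24  25   8]
 [183 266 210   8  15  17  17]
 [194 340 289  25  21   6   7]
 [207 360 319 114  80  69  71]
 [209 332 341 267 212 200 154]
 [200 258 331 355 293 275 209]
 [199 195 245 277 216 215 194]]
```

Run:
```python
from h import *
A=cv2.imread("pics/d.png").sum(2).astype(int);s=snapshot("side");g=s["pixels"].sum(2)
B=cv2.resize(s["pixels"][100:190,180:300,::-1],(800,600),interpolation=cv2.INTER_CUBIC).sum(2).astype(int)
w=slice(270,325)
for n,I in(("d",A),("now",B)):
    p=I[w,541:556].mean(1);k=np.clip(p[[0,-1]].min()-p,0,None);y=np.arange(270,325);print(n,(k*y).sum()/k.sum()/6.667+100-.425)
# finger tip row in both
for n,I in(("d",A),("now",B)):
    p=I[330:390,480:520].mean(1);print(n,"tip row",(330+np.argmax(np.diff(p)))/6.667+100)
# stylus region shift via phase correlation
for n,(x0,x1,y0,y1) in dict(stylus=(395,450,240,335),finger=(470,530,330,385),nut=(300,390,230,370)).items():
    print(n,cv2.phaseCorrelate(np.float64(A[y0:y1,x0:x1]),np.float64(B[y0:y1,x0:x1]))[0])
```

```text
d 144.80647698885383
now 145.6358394677315
d tip row 154.2972851357432
now tip row 155.3472326383681
stylus (0.0343094137707638, 0.4775409528523582)
finger (-0.001663848891919173, 0.027153828746847353)
nut (-0.024437543998026, 0.01296581199066793)
```

The bar moved down with the fingers (0.8 px, about 2.3 mm), so the stylus is still free. I'm continuing by feel.

Emit:
{"fn": "drive_tool", "kwargs": {"series": [{"tx":0,"ty":0,"tz":0.3,"spin":0,"claw":1},{"tx":0,"ty":0,"tz":0.3,"spin":0,"claw":1},{"tx":0,"ty":0,"tz":0,"spin":0,"claw":1},{"tx":0,"ty":0,"tz":0,"spin":0,"claw":1}]}}

```text
clock: 28.72
tcp_pos: [0.6234, 0.0829, 0.1331]
tool_rot: [[-0.993, 0.12, -0.0], [0.12, 0.993, -0.0], [0.0, -0.0, -1.0]]
ft_force: [1.7, -1.9, -0.3]
grip_width: 0.0091
grasp_force: 30.0
```

Emit:
{"fn": "drive_tool", "kwargs": {"series": [{"tx":0,"ty":0,"tz":0.3,"spin":0,"claw":1},{"tx":0,"ty":0,"tz":0.3,"spin":0,"claw":1},{"tx":0,"ty":0,"tz":0,"spin":0,"claw":1},{"tx":0,"ty":0,"tz":0,"spin":0,"claw":1}]}}

```text
clock: 29.22
tcp_pos: [0.6234, 0.0829, 0.1326]
tool_rot: [[-0.993, 0.12, 0.0], [0.12, 0.993, -0.0], [-0.0, -0.0, -1.0]]
ft_force: [0.5, -2.4, 1.7]
grip_width: 0.0094
grasp_force: 30.0
```

Emit:
{"fn": "drive_tool", "kwargs": {"series": [{"tx":0,"ty":0,"tz":0.3,"spin":0,"claw":1},{"tx":0,"ty":0,"tz":0,"spin":0,"claw":1},{"tx":0,"ty":0,"tz":0,"spin":0,"claw":1}]}}

```text
clock: 29.6
tcp_pos: [0.6235, 0.0829, 0.1323]
tool_rot: [[-0.993, 0.12, 0.0], [0.12, 0.993, 0.0], [-0.0, 0.0, -1.0]]
ft_force: [-0.9, -3.2, 4.6]
grip_width: 0.0092
grasp_force: 30.0
```

Emit:
{"fn": "drive_tool", "kwargs": {"series": [{"tx":0,"ty":0,"tz":0.3,"spin":0,"claw":1},{"tx":0,"ty":0,"tz":0,"spin":0,"claw":1},{"tx":0,"ty":0,"tz":0,"spin":0,"claw":1}]}}

```text
clock: 29.98
tcp_pos: [0.6235, 0.0829, 0.1321]
tool_rot: [[-0.993, 0.12, 0.0], [0.12, 0.993, -0.0], [-0.0, -0.0, -1.0]]
ft_force: [-1.5, -3.6, 4.1]
grip_width: 0.0088
grasp_force: 30.0
```

Run:
```python
from h import *
A=cv2.imread("pics/d.png").sum(2).astype(int);s=snapshot("side");np.savez("pics/s3.npz",**s)
B=cv2.resize(s["pixels"][100:190,180:300,::-1],(800,600),interpolation=cv2.INTER_CUBIC).sum(2).astype(int)
for n,I in(("d",A),("now",B)):
    p=I[270:325,541:556].mean(1);k=np.clip(p[[0,-1]].min()-p,0,None);y=np.arange(270,325);print(n,(k*y).sum()/k.sum()/6.667+100-.425)
# hidden-side depth on the stylus/beam
P=pts(s);m=(P[...,2]>.12)&(P[...,2]<.2);
a=np.radians(-6.9);R=np.array([[np.cos(a),-np.sin(a)],[np.sin(a),np.cos(a)]]);q=(P[...,:2]-[.5664,.1355])@R*1000
mm=m&(q[...,0]>22)&(q[...,0]<40)&(abs(q[...,1]+10)<60)
v,u=np.nonzero(mm)
for i in range(0,len(v),2):print(u[i],v[i],q[v[i],u[i]].round(0),(P[v[i],u[i],2]*1000).round(1),end="; ")
```

```text
d 144.80647698885383
now 146.11066508884056
241 139 [ 27. -13.] 152.3; 243 139 [ 33. -16.] 153.9; 240 140 [ 25. -19.] 152.1; 242 140 [ 31. -22.] 153.5; 244 140 [35. -9.] 147.9; 241 141 [ 29. -29.] 153.3; 243 141 [ 34. -28.] 152.9; 240 142 [ 26. -35.] 153.3; 242 142 [ 31. -30.] 151.2; 244 142 [ 35. -13.] 143.8; 241 143 [ 29. -37.] 151.3; 243 143 [ 34. -35.] 150.6; 240 144 [ 27. -45.] 151.7; 242 144 [ 32. -45.] 151.7; 244 144 [34. -4.] 134.2; 241 145 [ 30. -50.] 151.3; 243 145 [ 35. -47.] 149.7; 240 146 [ 27. -52.] 149.1; 242 146 [ 33. -56.] 150.9; 244 146 [ 38. -48.] 147.4; 241 147 [ 30. -55.] 147.6; 243 147 [ 35. -51.] 146.1; 240 148 [ 28. -56.] 145.3; 242 148 [ 33. -56.] 145.4; 244 148 [ 38. -56.] 145.4; 241 149 [ 30. -53.] 141.3; 243 149 [ 35. -53.] 141.3; 240 150 [ 28. -58.] 140.6; 242 150 [ 32. -54.] 138.7;
```

Contact is clear: Fz rose to 4–5 N and the beam is level by depth. I'm easing off slightly, releasing and rising.

Emit:
{"fn": "drive_tool", "kwargs": {"series": [{"tx":0,"ty":0,"tz":-0.4,"spin":0,"claw":1},{"tx":0,"ty":0,"tz":0,"spin":0,"claw":0.8},{"tx":0,"ty":0,"tz":0,"spin":0,"claw":0.6},{"tx":0,"ty":0,"tz":0,"spin":0,"claw":0.4},{"tx":0,"ty":0,"tz":0,"spin":0,"claw":0.2},{"tx":0,"ty":0,"tz":0,"spin":0,"claw":0.2},{"tx":0,"ty":0,"tz":0,"spin":0,"claw":0.2}]}}

```text
clock: 30.9
tcp_pos: [0.6234, 0.083, 0.1323]
tool_rot: [[-0.993, 0.12, -0.0], [0.12, 0.993, 0.0], [0.0, 0.0, -1.0]]
ft_force: [-0.2, -0.3, -0.6]
grip_width: 0.0362
grasp_force: 0.0
```

Emit:
{"fn": "drive_tool", "kwargs": {"series": [{"tx":0,"ty":0,"tz":-3,"spin":0,"claw":0.2},{"tx":0,"ty":0,"tz":-8,"spin":0,"claw":0.2},{"tx":0,"ty":0,"tz":-20,"spin":0,"claw":0.2},{"tx":0,"ty":0,"tz":-40,"spin":0,"claw":0.2},{"tx":0,"ty":0,"tz":-50,"spin":0,"claw":0.2},{"tx":0,"ty":0,"tz":-50,"spin":0,"claw":0.2},{"tx":0,"ty":0,"tz":-30,"spin":0,"claw":0.2},{"tx":0,"ty":0,"tz":0,"spin":0,"claw":0.2}]}}

```text
clock: 31.9
tcp_pos: [0.6245, 0.083, 0.3376]
tool_rot: [[-0.993, 0.12, 0.006], [0.12, 0.993, 0.001], [-0.005, 0.001, -1.0]]
ft_force: [-0.3, 0.1, -0.4]
grip_width: 0.0365
grasp_force: 0.0
```

Run:
```python
from h import *
s=snapshot("side");go([.6,.1,.3],83)
cv2.imwrite("pics/e.png",cv2.resize(cv2.convertScaleAbs(s["pixels"][90:190,180:310,::-1],alpha=1.5),(780,600),interpolation=cv2.INTER_CUBIC))
```

```text
t 31.95 tcp [0.6237 0.083  0.3354] yang 83.09 shift [25.7 14.  35.3] F [-0.9 -0.3  0.1] M [ 0.08 -0.14  0.05] w 0.0369 q6 -1.35 spin 0.1
after spin shift [25.6 14.  35.4]
```

View pics/e.png

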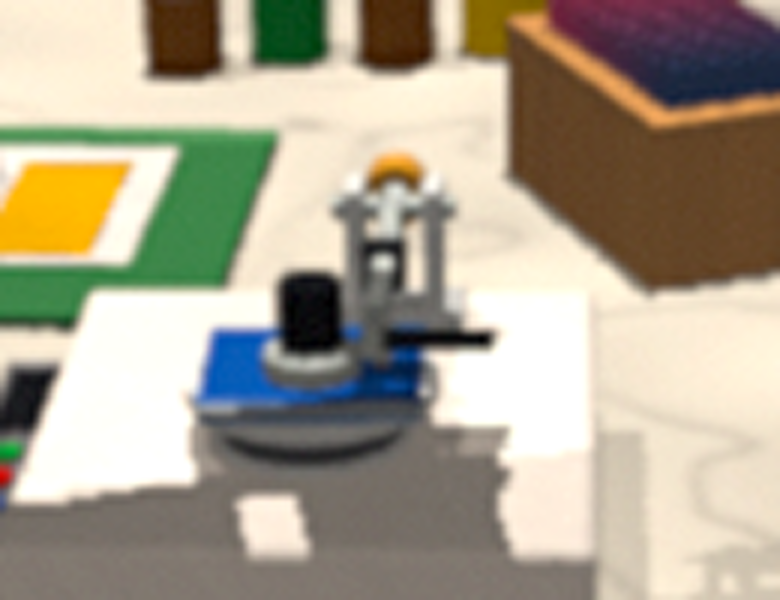

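The holder sits flat with its nut at about (310,315). The beam is down over the panel with its bar at (390–490,338), and the gripper is clear, so I'm handing in.

```bash
python3 -c "
from station import robot
print(robot.finish_job())"
```

```text
the job is handed in; nothing more can be done
None
```

The holder is seated on the drive pin flat on the head, the stylus beam is set down on the panel, the gripper is clear, and the job was handed in at about 32 s of the 61 s limit; no verdict came back.

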